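# Put the short screwdriver away and shut the drawer

### The job

Two screwdrivers lie on the bench. Lay the shorter one flat in the open drawer of the small wooden drawer unit, then shut the drawer fully; leave the longer screwdriver where it lies.

Things in the scene. Friction and masses are not known exactly. Their poses are not given: they have to be found in the camera images.
- short_driver: the shorter of the two screwdrivers, 172 mm long, about 70 to 120 g, lying on the bench. Six-sided handle 26 mm wide and 22 mm high, thin round shaft 6 mm thick. Origin: midway along its length, on its underside (axis 11 mm above). Its y axis runs along it from blade to handle: the handle spans y = -6 to +84 mm, the shaft y = -83 to -6 mm; it balances at about y = +34 mm.
- long_driver: the longer screwdriver of the same kind, 242 mm long, not wanted: leave it where it lies. Origin midway along its length, on its underside; y axis from blade to handle (handle y = +29 to +119 mm).
- drawer_floor (a point): centre of the drawer's inner floor, 18 mm above the bench; moves with the drawer. x axis points into the unit (the drawer shuts along +x), y along the drawer's width. Inside it spans x -64 to +64, y -116 to +116 mm, walls 44 mm high. Outer face of its front: x = -85 mm; in its middle a 70 mm wide steel pull stands out to x = -100 mm, 40 to 58 mm above this point.
- chest: the fixed plywood drawer unit, 270 mm wide, 90 mm high, open front to the robot; origin centre of its underside, axes as the drawer's. Its roof begins at x = -70 mm and covers all behind; only the drawer ahead of that is open to above. The shut drawer's front face lies at x = -85 mm.
- drawer (a joint): opening of the drawer in m: 0 is fully shut, 0.128 fully out; it starts 0.115 to 0.127 open. It slides with about 1.5 N of friction and stays where it is left.

How it is judged:
On the way:
1. the short screwdriver lies flat in the open drawer (value of joint drawer above 0.04 m and x of short_driver in the frame of drawer_floor between -0.064 and 0.064 m and y of short_driver in the frame of drawer_floor between -0.06 and 0.06 m and z of short_driver in the frame of drawer_floor below 0.032 m and angle between short_driver's own y axis and vertical between 1.39 and 1.75 rad), for 0.2 s.
At the end, for the whole second after the job is handed in: The drawer is shut to within 10 mm, and the short screwdriver lies at rest inside it, within 10 degrees of flat (value of joint drawer below 0.01 m and x of short_driver in the frame of drawer_floor between -0.064 and 0.064 m and y of short_driver in the frame of drawer_floor between -0.06 and 0.06 m and z of short_driver in the frame of drawer_floor below 0.032 m and angle between short_driver's own y axis and vertical between 1.39 and 1.75 rad and linear speed of short_driver below 0.03 m/s); the robot touches nothing.
It fails at once if the longer screwdriver is moved by more than 40 mm (distance of long_driver from where it was at the start of the episode above 0.04 m).
It also fails if it takes over 50 s, if anything falls off the work surface, if the arm or the gripper's body presses on something with over 40 N, if the wrist force passes 120 N, or if a joint passes its speed limit or range.

### The arm

A 6-joint arm with a two-finger parallel gripper is mounted at the origin on a cart in front of the work surface, level with it; the furniture and walls round the work are solid. World frame = base frame: x ahead of the robot, y to its left, z up, the work surface at z = 0. Lengths are in m, angles in rad, forces in N, time in s.
With the tool pointing down it reaches from about 0.4 to 0.825 m from the base axis. Payload 7 kg.
Tool frame: the origin (TCP) lies between the finger pads; the fingertips stand 22 mm ahead of it and the grasp point (between the pads) lies 3 mm ahead of it (arm.tip_reach is the distance from the TCP to the fingertips, in m); z points along the fingers, y is the line along which they close (so a half turn about z gives the same grasp; the last joint's range is limited). The gripper opens to 88 mm and grips with 3 to 60 N. Pads are 19 mm wide; open, the fingers measure 130 mm over their backs; the gripper's body (78 mm by 193 mm) begins 47 mm behind the grasp point.
Start: joints at [1.568, 0.359, 0.012, 0, -1.224, -0.288], TCP at [0.194, 0.647, 0.249] pointing down, gripper open.
Joint ranges: [-3.07, 3.07], [-1.43, 2.12], [-1.02, 1.25], [-3.03, 1.67], [-3.05, -0], [-3.03, 3.03]. Speed limits (rad/s): [2.39, 2.39, 3.01, 3.14, 3.14, 3.14].

### API

Orientations are given as [roll, pitch, yaw] about the fixed x, y, z axes, in that order (R = Rz(yaw) Ry(pitch) Rx(roll)).
In Python, from station import arm, viewer gives the robot as it stands. The module is installed in compiled form; this text tells all that it offers.
- The arm moves only by the tool apply_moves, never from a script. Its argument "commands" is a list that holds one entry, the list of rows, each a list of 5 numbers: the closure, from -1 (fully open) to 1 (shut), then the shift along the world's x, y, z as a fraction of full scale, then the turn about the world's z as a fraction of full scale. In form: [[[fingers, tx, ty, tz, yaw], ...]]. A call has 1 to 12 rows; each row shifts and turns the commanded pose from where the row before left it; what a row does not reach is not made up. Full scale, the value 1, is 20 cm for a shift and pi rad for a turn. A row lasts 1/10 s, in which the tool goes at most 50 mm and 8.59 degrees, less where a joint would pass 70% of its speed; a pose out of reach is approached as far as the arm can. A call with a number of a shift or a turn outside -1 to 1 is refused whole. A call with a gripper value outside its range is refused whole. The fingers move at their own pace and stop on an object; "force" is the grip in N (left out, the last holds). Time passes only in rows, so rows that do not move let the fingers close. It gives the time, the measured TCP pose, the force, the opening and the grip force at its end, in the units of the state.
- arm.get_state(): the state, without advancing time (a new reading comes with each control period).
- viewer.grab_frame(name): name is "side" or "top"; returns a dict with "image" (480x640x3 uint8, blue, green, red), "mtx" (3x3 intrinsics, pixels), "k1" (the pictures are not rectified: a ray, as slopes to the right and down, at radius r is drawn at 1 + k1 r^2 times it, then the intrinsics apply), "rvec" (rotation vector, rad) and "tvec" (3), from world to camera coordinates, as OpenCV has them. Camera axes: x right, y down, z forward; pixel columns grow to the right and rows downward; lengths in m; the calibration is good to about 2 mm. A picture is of the moment at which its call begins. There is no depth.
- arm.job_done(): hands the job in; it is judged then, once.
The state is a dict: "t": time; "q": joint angles; "qd": joint speeds; "joint_efforts": joint torques, N m; "eef_pos": TCP position; "ee_rot": TCP orientation; "force": force on the tool from outside, world axes, zero at the start; "moment": the same for the moment, N m; "width": finger opening in m; "gripper_force": force on a finger pad.
Only numpy, scipy, OpenCV 4.12 (cv2) and the standard library are available. Lean on these libraries where they do the work, as an engineer would, in place of code of your own. Each camera call takes 0.05 s, during which the arm holds its last target. There are 200 camera calls.

## Working session

There is one attempt and no reset: what is moved stays moved. The work goes in short steps, Python scripts to look and compute and a tool call to move; the robot and the scene stay as the last step left them, time stands still between calls to the robot, and variables do not carry over. Pictures are saved under pics/ and viewed, at most 10 in all, crops included, and the job is handed in when it is done.

Besides the shell and the picture viewer there is one more tool, called as name(argument=value, ...), one argument or row to a line, values as JSON. apply_moves: Moves the arm, as the interface text tells. Shift numbers are shares of 20 cm and turn numbers shares of pi rad, none past 1 either way. Its arguments: {"type":"object","properties":{"commands":{"type":"array","items":{"type":"array","items":{"type":"array","items":{"type":"number"}}}},"force":{"type":"number"}},"required":["commands"]}

```bash
mkdir -p pics; cat > h.py <<'E'
import numpy as np, cv2, pickle
from station import arm, viewer
def grab(n,f):
    d=viewer.grab_frame(n); cv2.imwrite(f'pics/{f}.png',d['image']); pickle.dump(d,open(f'pics/{f}.pkl','wb')); return d
def ray(d,u,v):
    K=np.array(d['mtx']); 
    p=cv2.undistortPoints(np.array([[[u,v]]],float),K,np.array([d['k1'],0,0,0],float))[0,0]
    R=cv2.Rodrigues(np.array(d['rvec'],float))[0]; t=np.array(d['tvec'],float).ravel()
    return -R.T@t, R.T@np.array([p[0],p[1],1])
def atz(d,u,v,z):
    c,r=ray(d,u,v); return c+r*(z-c[2])/r[2]
def proj(d,P):
    return cv2.projectPoints(np.array(P,float).reshape(-1,1,3),np.array(d['rvec'],float),np.array(d['tvec'],float),np.array(d['mtx']),np.array([d['k1'],0,0,0],float))[0][:,0]
def load(f): return pickle.load(open(f'pics/{f}.pkl','rb'))
E
python3 -c "
from h import *
a=grab('top','t0');b=grab('side','s0')
for d in(a,b):print(ray(d,320,240),d['k1'])
print(arm.get_state())"
```

```text
(array([ 0.46350234, -0.06188845,  1.19152988]), array([ 0.0977005 , -0.01627621, -0.99508805])) -0.04168044674241704
(array([ 0.37025885, -0.86563069,  0.70515845]), array([ 0.16864042,  0.75930036, -0.62857352])) -0.15315545091078492
{'t': 0.1, 'q': array([ 1.56810163e+00,  3.59304524e-01,  1.11226530e-02, -2.94611840e-04,
       -1.22411972e+00, -2.88103744e-01]), 'qd': array([-6.99906704e-04, -1.73061475e-03,  3.53526736e-03,  1.99968011e-03,
       -1.13486331e-05, -7.38508156e-04]), 'joint_efforts': array([-2.35984517e-03, -5.84164023e+01,  2.93752956e+01,  7.01557964e+00,
        1.02195988e-02, -5.52056918e-05]), 'eef_pos': array([0.19344347, 0.64624391, 0.24771371]), 'ee_rot': array([ 3.14007073e+00, -1.62183169e-04, -2.90898628e-01]), 'force': array([ 0.79512558, -0.66222574,  1.09530248]), 'moment': array([-0.00126982,  0.02033251, -0.03241042]), 'gripper_force': 0.0, 'width': 0.087643247240248}
```

View pics/t0.png

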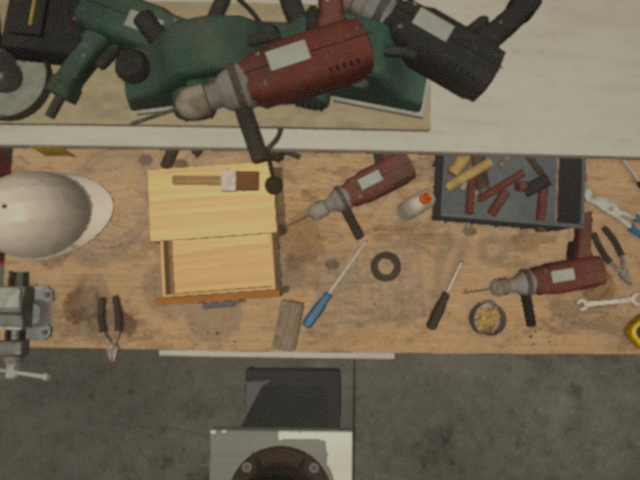

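View pics/s0.png

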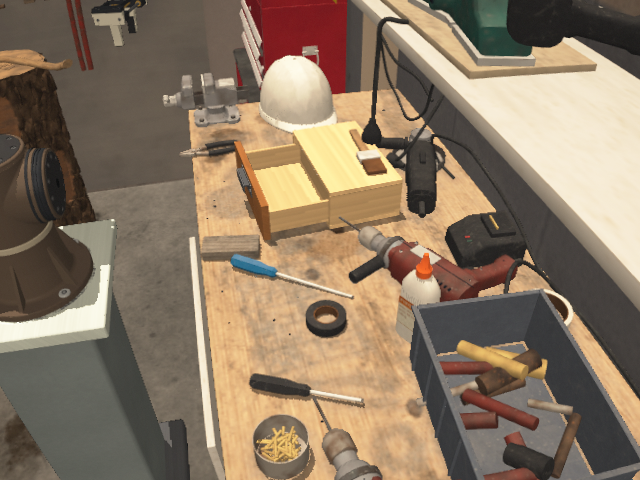

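The top view shows the blue driver from (306,326) to (365,243), which is the longer one. The black one runs from (432,328) to (461,263) and is the shorter. The drawer front is at about (157,302)-(282,292). I'll enlarge these.

```bash
python3 -c "
from h import *
a=load('t0');b=load('s0')
A=a['image'];B=b['image']
r=lambda im,x,y,w,h,s:cv2.resize(im[y:y+h,x:x+w],None,fx=s,fy=s,interpolation=cv2.INTER_CUBIC)
c1=r(A,410,250,80,100,4) #320x400
c2=r(A,140,220,160,100,3) #480x300
c3=r(B,240,360,130,55,3) #390x165
o=np.zeros((570,800,3),np.uint8);o[:400,:320]=c1;o[:300,320:]=c2;o[400:565,:390]=c3
o[300:,400:]=r(B,225,125,200,135,2)[:270,:400]
cv2.imwrite('pics/c0.png',o)
f=lambda d,p,z:atz(d,*p,z)
print('short top',f(a,(432,328),.011),f(a,(461,263),.011)); print('side',f(b,(250,382),.011),f(b,(363,402),.011))
print('long',f(a,(306,326),.011),f(a,(365,243),.011))
print('front',f(a,(157,302),.062),f(a,(282,292),.062))
print('roof',f(a,(150,240),.09),f(a,(279,234),.09))
"
```

```text
short top [ 0.38314634 -0.33829819  0.011     ] [ 0.53177855 -0.40605591  0.011     ]
side [ 0.37831255 -0.33437377  0.011     ] [ 0.53389925 -0.40739994  0.011     ]
long [ 0.38410884 -0.05257853  0.011     ] [ 0.57424276 -0.18443545  0.011     ]
front [0.43380539 0.27002174 0.062     ] [4.59796827e-01 2.80837726e-04 6.20000000e-02]
roof [0.56555681 0.28243949 0.09      ] [0.58304779 0.00782482 0.09      ]
```

View pics/c0.png

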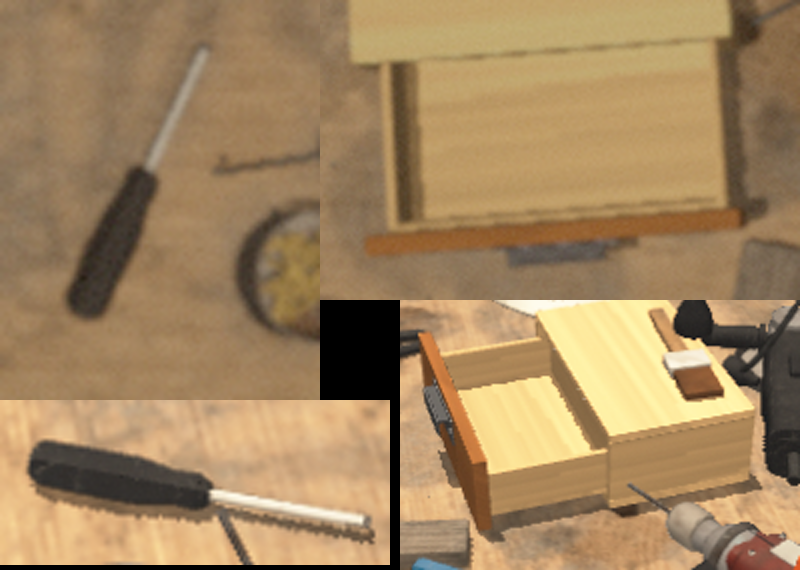

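The crops show the short driver with its handle end near (431.5,328) and its tip near (461,261.3). The roof's front corners are at (151,241) and (277.3,232.7). The brush on the roof is well back from the opening. Next I'll fit the drawer unit.

```bash
python3 -c "
from h import *
a=load('t0');b=load('s0')
L=atz(a,151,241,.09);R=atz(a,277.3,232.7,.09);print('roof top',L,R,np.linalg.norm(L-R))
L2=atz(b,293.5,131,.09);R2=atz(b,328.5,193.5,.09);print('side',L2,R2,np.linalg.norm(L2-R2))
for l,r in((L,R),(L2,R2)):
  d=(l-r)[:2];psi=np.arctan2(-d[0],d[1]);ex=np.array([np.cos(psi),np.sin(psi)]);m=(l+r)[:2]/2
  print('psi',np.degrees(psi),'chest',m+.07*ex)
  # front outer top edge top view, crop pts (366,252),(743,224)
  for z in(.08,.088):
    for p in((155.3,303.5),(281,295)): 
      q=atz(a,*p,z)[:2]; print('  front z',z,q,(q-m)@ex-.07)
  for p in((205,307.5),(240,305)): # pull outer edge
    q=atz(a,*p,.067)[:2]; v=q-m;print('  pull',q,v@ex-.07, v@[-ex[1],ex[0]])
h=atz(a,431.5,328.5,.011);t=atz(a,461.2,261.3,.008);print('drv',h,t,np.linalg.norm(h-t),np.degrees(np.arctan2(*(h-t)[[1,0]])))
h=atz(b,249.5,383,.011);t=atz(b,363,402,.011);print('drv side',h,t,np.linalg.norm(h-t),np.degrees(np.arctan2(*(h-t)[[1,0]])))
"
```

```text
roof top [0.56345293 0.28020382 0.09      ] [0.5857779  0.01151481 0.09      ] 0.26961488986237275
side [0.5646246  0.28011984 0.09      ] [0.58306104 0.01301882 0.09      ] 0.2677365440994619
psi 4.749708930030627 chest [0.64437503 0.15165554]
  front z 0.08 [0.43104284 0.26822476] -0.20294728733044057
  front z 0.08 [0.45345457 0.00128328] -0.20271611526385377
  front z 0.088 [0.43127647 0.26584884] -0.20291120287191822
  front z 0.088 [0.45352689 0.00082862] -0.20268169461712898
  pull [0.42395665 0.16476134] -0.21857624881724527 0.03131213070714092
  pull [0.43052911 0.08970353] -0.21824137373060318 -0.04403214259229839
psi 3.9485330423411 chest [0.64367666 0.15138955]
  front z 0.08 [0.43104284 0.26822476] -0.20408377244189022
  front z 0.08 [0.45345457 0.00128328] -0.20010692932984456
  front z 0.088 [0.43127647 0.26584884] -0.20401431333416653
  front z 0.088 [0.45352689 0.00082862] -0.2000660927048663
  pull [0.42395665 0.16476134] -0.2182776803866501 0.028470043158319185
  pull [0.43052911 0.08970353] -0.21688932155899132 -0.046862181819507666
drv [ 0.38201007 -0.3371521   0.011     ] [ 0.53588111 -0.40743585  0.008     ] 0.16918954346140339 155.45047861032162
drv side [ 0.37732474 -0.33605705  0.011     ] [ 0.53389925 -0.40739994  0.011     ] 0.17206215727738103 155.50370603303318
```

apply_moves(
  commands=[
    [[-0.27,0.2,-0.15,0.0,0],[-0.27,0.2,-0.15,0,0],[-0.27,0.2,-0.15,0,0],[-0.27,0.2,-0.15,0,0],[-0.27,0.2,-0.15,0,0],[-0.27,0.1,-0.2,0,0],[-0.27,0.1,-0.2,0,0],[-0.27,0.1,-0.2,0,0],[-0.27,0.1,-0.2,0,0],[-0.27,0,-0.22,0,0],[-0.27,0,-0.22,0,0],[-0.27,0,-0.22,0,0]],
  ],
)

```text
t: 1.3
eef_pos: [0.4732, 0.2027, 0.2482]
ee_rot: [3.141, 0.0, -0.291]
force: [1.3, 0.0, -0.6]
width: 0.0559
gripper_force: 0.0
```

apply_moves(
  commands=[
    [[-0.27,-0.02,-0.234,0,-0.0109],[-0.27,-0.02,-0.234,0,-0.0109],[-0.27,-0.02,-0.234,0,-0.0109],[-0.27,-0.02,-0.234,0,-0.0109],[-0.27,-0.02,-0.234,0,0],[-0.27,-0.02,-0.234,0,0],[-0.27,-0.02,-0.234,0,0],[-0.27,-0.02,-0.234,-0.1,0],[-0.27,-0.02,-0.234,-0.1,0],[-0.27,-0.02,-0.234,-0.1,0],[-0.27,-0.02,-0.234,-0.1,0],[-0.27,-0.01,-0.234,-0.1,0]],
  ],
)

```text
t: 2.5
eef_pos: [0.4271, -0.3541, 0.1497]
ee_rot: [-3.141, 0.0, -0.428]
force: [1.6, 0.9, 0.5]
width: 0.0554
gripper_force: 0.0
```

apply_moves(
  commands=[
    [[-0.27,0,0,0,0],[-0.27,0,0,0,0]],
  ],
)

```text
t: 2.7
eef_pos: [0.4268, -0.3531, 0.1492]
ee_rot: [3.141, 0.003, -0.431]
force: [-0.5, 0.2, 0.4]
width: 0.0556
gripper_force: 0.0
```

apply_moves(
  commands=[
    [[-0.27,0,-0.025,-0.15,0],[-0.27,0,0,-0.15,0],[-0.27,0,0,-0.15,0],[-0.27,0,0,0,0],[-0.27,0,0,0,0]],
  ],
)

```text
t: 3.2
eef_pos: [0.4286, -0.3566, 0.0615]
ee_rot: [3.141, -0.0, -0.426]
force: [0.3, 0.4, 0.0]
width: 0.056
gripper_force: 0.0
```

```bash
python3 -c "
from h import *
b=grab('side','s1');a=grab('top','t1')
o=np.hstack([cv2.resize(b['image'][290:430,220:400],(480,373)),cv2.resize(a['image'][240:350,390:484],(319,373))])
cv2.imwrite('pics/c1.png',o);print(arm.get_state()['eef_pos'])"
```

```text
[ 0.42937457 -0.35726704  0.06262493]
```

View pics/c1.png

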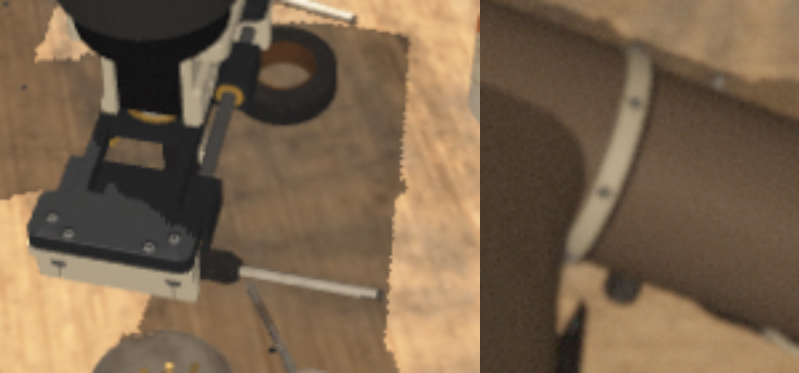

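The gripper sits over the handle. The shaft leaves it at about (240,270) in the crop, and the cup is clear of the fingers. I'll go down and grip.

apply_moves(
  commands=[
    [[-0.27,0,0,-0.1,0],[-0.27,0,0,-0.08,0],[-0.27,0,0,0,0],[-0.27,0,0,0,0],[0.8,0,0,0,0],[0.8,0,0,0,0],[0.8,0,0,0,0],[0.8,0,0,0,0],[0.8,0,0,0,0],[0.8,0,0,0,0]],
  ],
  force=25,
)

```text
t: 4.3
eef_pos: [0.4281, -0.3573, 0.0249]
ee_rot: [3.142, -0.0, -0.428]
force: [-0.7, 0.7, 4.3]
width: 0.0241
gripper_force: 25.0
```

apply_moves(
  commands=[
    [[0.8,0,0,0.1,0],[0.8,0,0,0.2,0],[0.8,0,0,0.2,0],[0.8,0,0,0.2,0],[0.8,0,0,0.2,0],[0.8,0,0,0.1,0],[0.8,0,0,0,0]],
  ],
)

```text
t: 5.0
eef_pos: [0.4293, -0.358, 0.2281]
ee_rot: [3.141, -0.006, -0.428]
force: [-0.3, 0.2, -1.1]
width: 0.024
gripper_force: 25.0
```

apply_moves(
  commands=[
    [[0.8,0.038,0.15,0,-0.0338],[0.8,0.038,0.22,0,-0.0338],[0.8,0.038,0.22,0,-0.0338],[0.8,0.038,0.22,0,-0.0338],[0.8,0.038,0.22,0,-0.0338],[0.8,0.038,0.22,0,-0.0338],[0.8,0.038,0.22,0,-0.0338],[0.8,0.038,0.22,0,-0.0338],[0.8,0.038,0.22,0,-0.0338],[0.8,0.038,0.22,0,-0.0338],[0.8,0.038,0.22,0,0],[0.8,0.035,0.22,0,0]],
  ],
)

```text
t: 6.2
eef_pos: [0.5179, 0.1584, 0.2233]
ee_rot: [3.14, -0.001, -1.49]
force: [1.4, -0.4, -1.4]
width: 0.0239
gripper_force: 25.0
```

apply_moves(
  commands=[
    [[0.8,0,0.05,0,0],[0.8,0,0,0,0],[0.8,0,0,0,0]],
  ],
)

```text
t: 6.5
eef_pos: [0.5178, 0.1662, 0.2235]
ee_rot: [3.14, -0.001, -1.489]
force: [-0.6, 0.3, -1.2]
width: 0.0241
gripper_force: 25.0
```

```bash
python3 -c "
from h import *
b=grab('side','s2');s=arm.get_state();print(s['eef_pos'],s['ee_rot'],s['width'])
cv2.imwrite('pics/c2.png',cv2.resize(b['image'][20:320,140:480],(680,600)))"
```

```text
[0.51795146 0.16571915 0.22383999] [ 3.14019959e+00 -7.07078443e-04 -1.49016556e+00] 0.02417296046697269
```

View pics/c2.png

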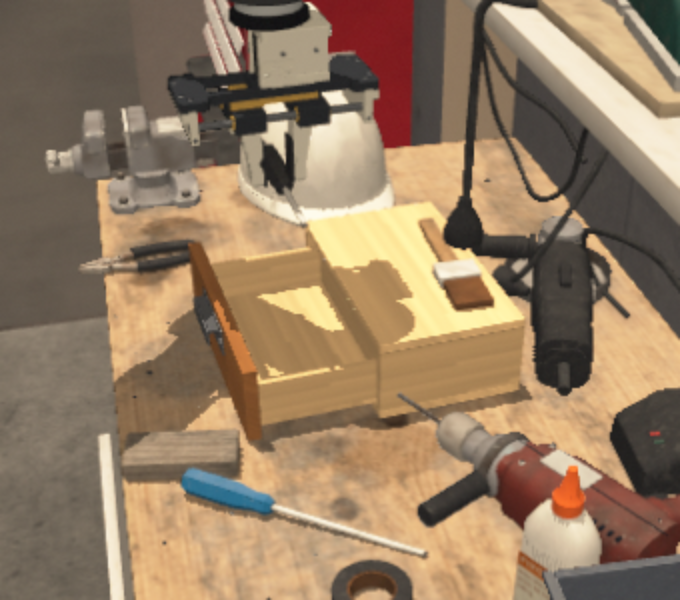

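The driver is held over the open drawer, with its blade tip at about (303,223) in the crop, or (291.5,131.5) in the full picture. I'll check its tilt by projecting a level driver, and shift 10 mm in y while descending partway.

```bash
python3 -c "
from h import *
b=load('s2');p=np.array([.518,.166]);u=np.array([-np.sin(np.radians(4.6)),np.cos(np.radians(4.6))])
for z in(.21,.2,.19,.18): print(z,proj(b,[*(p-.117*u),z]))
print(proj(b,[*(p+.05*u),.21]))"
```

```text
0.21 [[294.58692145 132.76034788]]
0.2 [[294.76402417 137.55547615]]
0.19 [[294.93981067 142.30022292]]
0.18 [[295.11427796 146.99504895]]
[[273.30033062  96.60653103]]
```

apply_moves(
  commands=[
    [[0.8,0,0.05,-0.15,0],[0.8,0,0,-0.15,0],[0.8,0,0,-0.15,0],[0.8,0,0,-0.1,0],[0.8,0,0,0,0],[0.8,0,0,0,0]],
  ],
)

```text
t: 7.15
eef_pos: [0.5188, 0.1758, 0.1151]
ee_rot: [3.142, -0.0, -1.491]
force: [-0.4, 0.5, -0.5]
width: 0.0239
gripper_force: 25.0
```

apply_moves(
  commands=[
    [[0.8,0,0,-0.1,0],[0.8,0,0,-0.1,0],[0.8,0,0,-0.06,0],[0.8,0,0,-0.04,0],[0.8,0,0,-0.02,0],[0.8,0,0,0,0],[0.8,0,0,0,0]],
  ],
)

```text
t: 7.85
eef_pos: [0.5189, 0.177, 0.0512]
ee_rot: [-3.141, 0.0, -1.489]
force: [-0.5, 0.0, -0.7]
width: 0.024
gripper_force: 25.0
```

No contact, so I'll release and go straight up.

apply_moves(
  commands=[
    [[-0.05,0,0,0,0],[-0.05,0,0,0,0],[-0.05,0,0,0,0],[-0.05,0,0,0,0],[-0.05,0,0,0.1,0],[-0.05,0,0,0.15,0],[-0.05,0,0,0.2,0],[-0.05,0,0,0.2,0],[-0.05,0,0,0.2,0],[-0.05,0,0,0,0]],
  ],
)

```text
t: 8.85
eef_pos: [0.5212, 0.1781, 0.2268]
ee_rot: [-3.132, 0.004, -1.489]
force: [-0.6, -0.4, -0.8]
width: 0.0458
gripper_force: 0.0
```

```bash
python3 -c "
from h import *
b=grab('side','s3');s=arm.get_state();print(s['eef_pos'],s['ee_rot'],s['width'])
cv2.imwrite('pics/c3.png',cv2.resize(b['image'][100:260,200:420],(770,560)))"
```

```text
[0.5197816  0.17760503 0.2237454 ] [-3.13617781  0.00322624 -1.48937573] 0.04625947992737528
```

View pics/c3.png

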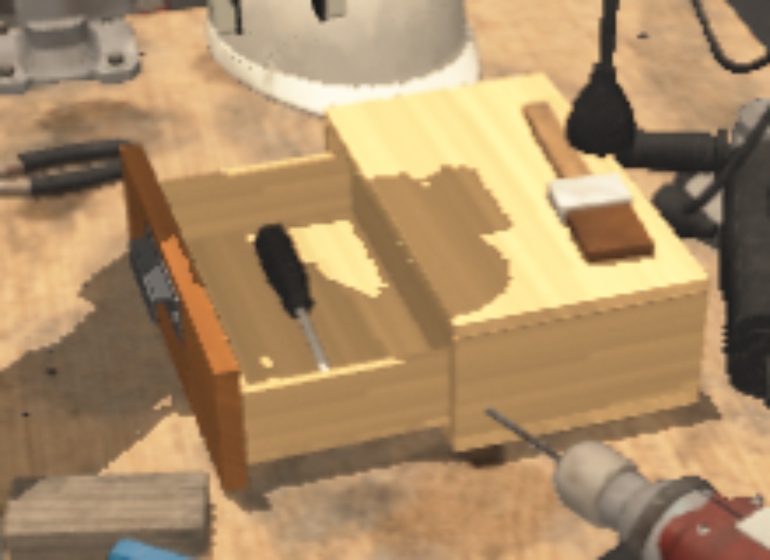

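The short driver lies flat in the drawer, from about (270,230) to (325,368) in the crop, clear of the walls. Next I'll turn 90°, move in front of the pull with closed fingers, and push.

apply_moves(
  commands=[
    [[1,-0.05,-0.019,0,0.0416],[1,-0.05,-0.019,0,0.0416],[1,-0.05,-0.019,0,0.0416],[1,-0.05,-0.019,0,0.0416],[1,-0.05,-0.019,0,0.0416],[1,-0.05,-0.019,0,0.0416],[1,-0.05,-0.019,0,0.0416],[1,-0.05,-0.019,0,0.0416],[1,-0.05,-0.019,0,0.0416],[1,-0.05,-0.019,0,0.0416],[1,-0.05,-0.019,0,0.0416],[1,-0.05,-0.019,0,0.0416]],
  ],
  force=10,
)

```text
t: 10.1
eef_pos: [0.3975, 0.1306, 0.2194]
ee_rot: [3.141, 0.002, 0.084]
force: [0.1, -0.3, -0.4]
width: 0.0002
gripper_force: 0.0
```

apply_moves(
  commands=[
    [[1,0,0,0,0],[1,0,0,0,0]],
  ],
)

```text
t: 10.3
eef_pos: [0.3985, 0.1311, 0.2202]
ee_rot: [3.141, 0.0, 0.075]
force: [-0.4, -0.1, 0.1]
width: 0.0003
gripper_force: 0.0
```

Descend 0.15 m to z ≈ 0.069.

apply_moves(
  commands=[
    [[1,0,0,-0.2,0],[1,0,0,-0.2,0],[1,0,0,-0.15,0],[1,0,0,-0.1,0],[1,0,0,-0.1,0],[1,0,0,0,0],[1,0,0,0,0]],
  ],
)

```text
t: 11.0
eef_pos: [0.3988, 0.1311, 0.0704]
ee_rot: [3.14, 0.001, 0.077]
force: [-0.0, 0.1, -0.2]
width: 0.0003
gripper_force: 0.0
```

```bash
python3 -c "
from h import *
b=grab('side','s4');s=arm.get_state();print(s['eef_pos'],s['ee_rot'],s['force'])
cv2.imwrite('pics/c4.png',cv2.resize(b['image'][60:260,160:400],(720,600)))"
```

```text
[0.39908926 0.1314746  0.07104812] [ 3.14148573e+00 -2.68486877e-04  7.75097870e-02] [ 0.18917641 -0.00565984  1.86266786]
```

View pics/c4.png

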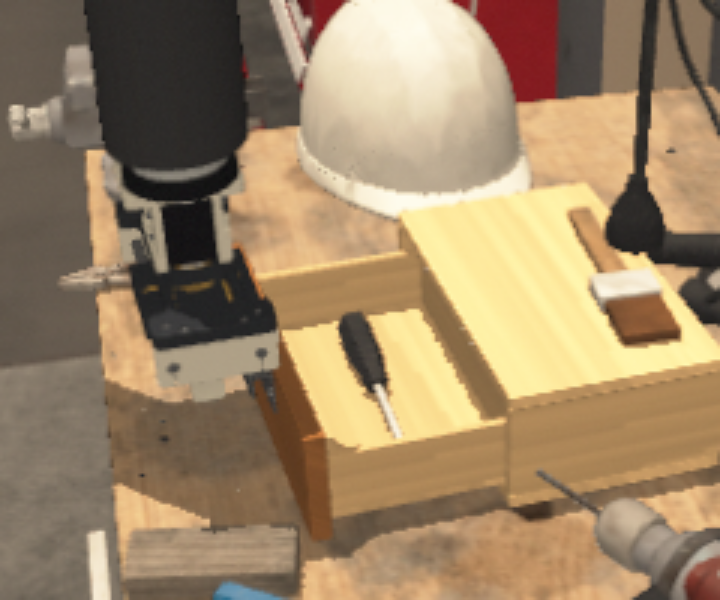

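The fingers stand in front of the pull, with their tips at about (210,393) in the crop. The body is above the drawer front. I'll push along the drawer's x axis.

apply_moves(
  commands=[
    [[1,0.03,0.0024,0,0],[1,0.04,0.0032,0,0],[1,0.05,0.004,0,0],[1,0.06,0.0048,0,0],[1,0.07,0.0056,0,0],[1,0.07,0.0056,0,0],[1,0.07,0.0056,0,0],[1,0.07,0.0056,0,0],[1,0.06,0.0048,0,0],[1,0.05,0.004,0,0],[1,0.03,0.0024,0,0],[1,0,0,0,0]],
  ],
)

```text
t: 12.25
eef_pos: [0.5194, 0.1408, 0.0705]
ee_rot: [3.142, -0.0, 0.078]
force: [-0.1, -0.2, -0.9]
width: 0.0004
gripper_force: 0.0
```

apply_moves(
  commands=[
    [[1,0.02,0.0016,0,0],[1,0.02,0.0016,0,0],[1,0.015,0.0012,0,0]],
  ],
)

```text
t: 12.55
eef_pos: [0.5293, 0.1415, 0.0705]
ee_rot: [3.141, 0.001, 0.079]
force: [-2.0, -1.2, -1.5]
width: 0.0005
gripper_force: 0.8
```

apply_moves(
  commands=[
    [[1,0.01,0.0008,0,0],[1,0.01,0.0008,0,0]],
  ],
)

```text
t: 12.75
eef_pos: [0.5334, 0.1418, 0.0705]
ee_rot: [3.141, 0.0, 0.079]
force: [-1.9, 0.1, -1.2]
width: 0.0007
gripper_force: 0.8
```

apply_moves(
  commands=[
    [[1,0.01,0.0008,0,0],[1,0.01,0.0008,0,0]],
  ],
)

```text
t: 12.95
eef_pos: [0.5351, 0.1419, 0.0704]
ee_rot: [3.141, 0.004, 0.078]
force: [-21.6, 6.1, 16.0]
width: 0.0006
gripper_force: 10.2
```

apply_moves(
  commands=[
    [[1,0.01,0.0008,0,0],[1,0,0,0,0]],
  ],
)

```text
t: 13.15
eef_pos: [0.5352, 0.1418, 0.0704]
ee_rot: [3.14, 0.007, 0.078]
force: [-22.4, 5.7, 16.8]
width: 0.0006
gripper_force: 11.1
```

The drawer has hit its stop at the expected place. I'll back off, rise and check.

apply_moves(
  commands=[
    [[1,-0.05,-0.004,0,0],[1,-0.1,-0.008,0,0],[1,-0.1,-0.008,0,0],[1,-0.05,0,0.1,0],[1,0,0,0.2,0],[1,0,0,0.2,0],[1,0,0,0.2,0],[1,0,0,0,0],[1,0,0,0,0]],
  ],
)

```text
t: 14.05
eef_pos: [0.4802, 0.139, 0.2119]
ee_rot: [-3.139, -0.003, 0.079]
force: [-0.8, -0.5, -0.1]
width: 0.0005
gripper_force: 0.0
```

```bash
python3 -c "
from h import *
b=grab('side','s5');s=arm.get_state();print(s['eef_pos'],s['force'],s['t'])
cv2.imwrite('pics/c5.png',cv2.resize(b['image'][60:300,160:440],(700,600)))"
```

```text
[0.47955139 0.13853059 0.21062242] [ 0.02124477 -0.07020519 -0.05359119] 14.1
```

View pics/c5.png

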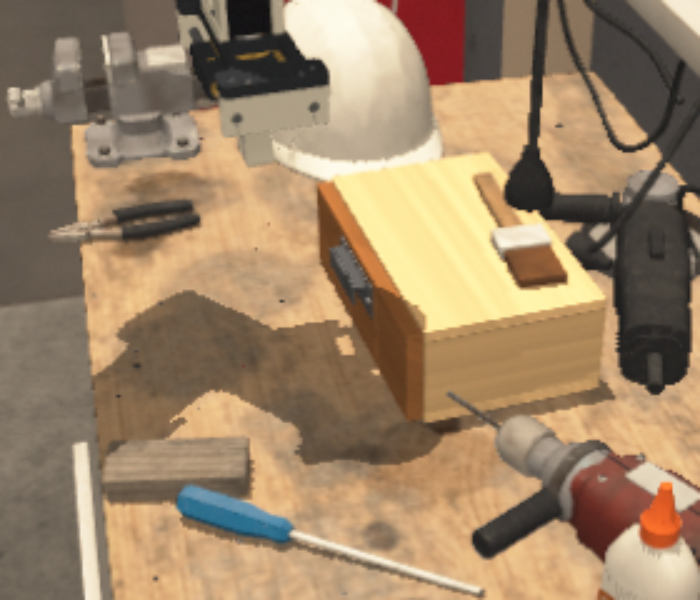

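The drawer front sits flush against the unit, from about (320,185) to (420,415) in the crop. The blue driver hasn't moved and the robot is clear, so I'm handing in.

```bash
python3 -c "
from station import arm
print(arm.job_done())"
```

```text
the job is handed in; nothing more can be done
None
```

I laid the short screwdriver flat in the drawer and pushed the drawer shut to its stop; the long screwdriver was not touched, and the job was handed in after about 14 s, though no verdict came back.

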